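Slide the drip tray home under the net-cup draining rack

ROBOT

A 7-joint arm with a two-finger parallel gripper is mounted at the origin on the work surface. World frame = base frame: x ahead of the robot, y to its left, z up, the work surface at z = 0. Lengths are in m, angles in rad, forces in N, time in s.
With the tool pointing down it reaches from about 0.425 to 0.825 m from the base axis. Payload 3.6 kg.
Tool frame: the origin (TCP) lies midway between the tips of the shut fingers; the grasp point (between the pads) lies 19 mm behind it (ctrl.grip_depth is the distance from the TCP to the grasp point, in m); z points along the fingers, y is the direction in which the jaws open and shut (so a half turn about z gives the same grasp; the last joint's range is limited). The gripper opens to 93 mm and grips with 3 to 60 N. Pads are 15 mm wide; open, the fingers measure 128 mm over their backs; the gripper's body (75 mm by 188 mm) begins 65 mm behind the grasp point.
Start: joints at [-1.312, 0.615, -0.013, 1.423, 0.008, 1.103, -0.04], TCP at [0.183, 0.624, 0.219] pointing down, gripper open.
Joint ranges: [-3.12, 3.12], [-0.3, 2.06], [-1.34, 1.32], [0.26, 2.42], [-1.36, 4.5], [0.01, 1.98], [-2.84, 2.84]. Speed limits (rad/s): [2.79, 2.79, 3.14, 3.14, 3.14, 3.14, 3.14].

INTERFACE

Orientations are given as a rotation vector (axis times angle).
In Python, from workcell import ctrl gives the robot as it stands.
- The arm moves only by the tool send_rows, never from a script. Its arguments are lists of equal length, an entry for each row: "xyz": the shift along the world's x, y, z in mm, a list of three; "turn": the turn, a rotation vector about the world's x, y, z in degrees, a list of three; "claw": the finger opening in mm, from 0 to 93. A call has 1 to 12 rows; each row is the pose to reach, as a shift and turn from the pose commanded when the call began; what a row does not reach only later rows make up. A row lasts 1/10 s, in which the tool goes at most 50 mm and 8.59 degrees, less where a joint would pass 70% of its speed; a pose out of reach is approached as far as the arm can. A call with a gripper value outside its range is refused whole. The fingers move at their own pace and stop on an object; the grip force is fixed at half the most. Time passes only in rows, so rows that repeat a pose let the fingers close. It gives the time, the measured TCP pose, the force and the opening at its end, in the units of the state.
- ctrl.get_obs(): the state, without advancing time (a new reading comes with each control period).
- ctrl.get_image(name): name is "scene" or "top" or "wrist"; returns a dict with "image" (384x512x3 uint8, blue, green, red), "fx", "fy", "cx", "cy" (pixels), "eye" and "attitude" of the camera in the world. Camera axes: x right, y down, z forward; pixel columns grow to the right and rows downward; lengths in m; the calibration is good to about 2 mm. The wrist camera is an equidistant fisheye: a pixel r from the principal point sees the ray r / f radians off the axis. A picture is of the moment at which its call begins. There is no depth.
- ctrl.hand_in(): hands the job in, once; it reports no verdict.
The state is a dict: "time": time; "qpos": joint angles; "joint_velocities": joint speeds; "joint_efforts": joint torques, N m; "tcp_pos": TCP position; "tcp_rot": TCP orientation; "contact_force": force on the tool from outside, world axes, zero at the start; "wrist_torque": the same for the moment, N m; "width": finger opening in m.
Only numpy, scipy, OpenCV 4.12 (cv2) and the standard library are available. Lean on these libraries where they do the work, as an engineer would, in place of code of your own. Each camera call takes 0.05 s, during which the arm holds its last target. There are 200 camera calls.

TASK

Slide the white drip tray under the low dark wire draining rack until its front plate rests squarely against the rack's two front legs, with the tray between the legs. Only push it, gently, with the fingertips or the outside of the fingers, keeping it flat on the table: do not grip, lift or tip it. Leave the net cups draining on the rack and everything else where they stand, and take the hand away when the tray is home.

Things in the scene. Friction and masses are not known exactly. Their poses are not given: they have to be found in the camera images.
- rack: Low draining rack of dark steel wire, fixed: 208 mm long (its y), 140 wide (its x). Deck top 44 mm above the table, underside of deck and end rails 36. Four upright 8 mm legs at x = +-66, y = +-100 mm: 124 mm free between the legs of a pair. Thin wires close its long sides; both ends are open. Origin on the table at its centre, z up. The tray goes in at the -y end (front), moving along +y.
- rack_mouth (a point): Point midway between the rack's two front legs, on the front of the legs, 18 mm above the table (rack frame 0, -104, 18 mm). The home tray has its origin and axes on those of the rack, with 7 mm free on either side and 6 mm above it.
- drip_tray: Loose shallow white plastic drip tray, open on top, 0.15 to 0.3 kg: 190 mm long (its y, from -105 to +85), 110 wide over its 5 mm side flanges (its x), 30 high. A flat upright front plate closes its -y end. Origin on the underside, +y towards the leading end, z up. It starts in front of the rack, leading end roughly towards it, turned and off to one side by a few centimetres.
- tray_plate (a point): Middle of the outer face of the tray's front plate (tray frame 0, -109, 18 mm). The plate is 146 mm wide, 4 mm thick, from 2 to 34 mm above the table, and wider than the gap between the rack's front legs.
- cup_a: Black slotted net cup with clay pebbles, 54 mm across, 50 mm tall (56 mm with the pebbles), standing loose on the rack's deck. Origin at the centre of its underside. To be left alone.
- cup_b: Another such net cup on the rack's deck. To be left alone.
- cup_c: Another such net cup on the rack's deck. To be left alone.
- cup_d: Empty black net cup, 54 mm across, 50 mm tall, standing loose on the table to the right. Origin at the centre of its underside. To be left alone.
- jar_a: Glass jar with a black net cup in its mouth, 80 mm across, 138 mm tall, standing loose beside the rack on the side away from the robot. Origin at the centre of its underside. To be left alone.
- jar_b: Another such jar, standing loose beside the rack on the robot's side. To be left alone.
- tester: Pocket water tester, flat grey pen 147 mm long (its y), 30 mm wide, 16 mm thick, lying loose on the table to the right. Origin on its underside. To be left alone.
Mind the look-alikes: they are no part of the job. What is shaped like the drip_tray but red is not meant.

How it is judged:
At the end, for the whole second after the job is handed in: The tray lies flat and at rest under the rack, between its legs, its front plate within 6 mm of touching the front legs and square to them within 0.06 rad (y of tray_plate in the frame of rack above -0.115 m and y of drip_tray in the frame of rack below 0.006 m and x of drip_tray in the frame of rack between -0.01 and 0.01 m and angle between the y axis of drip_tray and the y axis of rack, either way round below 0.06 rad and angle between drip_tray's own z axis and vertical below 0.03 rad and height (world z) of drip_tray below 0.004 m and linear speed of drip_tray below 0.01 m/s).
It fails at once if the drip tray is lifted off the table (over 8 mm) (height (world z) of drip_tray above 0.008 m).
It fails at once if the drip tray is tipped (over 0.08 rad) (angle between drip_tray's own z axis and vertical above 0.08 rad).
It fails at once if the drip tray is gripped or shoved hard (over 40 N from the fingers) (contact force between the fingers and drip_tray above 40 N).
It fails at once if a net cup on the rack is disturbed (moved over 20 mm) (distance of any of cup_a, cup_b, cup_c from where it was at the start of the episode above 0.02 m).
It fails at once if something else on the table is disturbed (moved over 20 mm or knocked over) (distance of any of cup_d, jar_a, jar_b, tester from where it was at the start of the episode above 0.02 m or angle between any of cup_d, jar_a, jar_b's own z axis and vertical above 0.5 rad).
It also fails if it takes over 61 s, if anything falls off the work surface, if the arm or the gripper's body presses on something with over 40 N, if the wrist force passes 120 N, or if a joint passes its speed limit or range.

## Working session

There is one attempt and no reset: what is moved stays moved. The work goes in short steps, Python scripts to look and compute and a tool call to move; the robot and the scene stay as the last step left them, time stands still between calls to the robot, and variables do not carry over. Pictures are saved under pics/ and viewed, about 8 in all and at most 12, crops included, and the job is handed in when it is done.

Besides the shell and the picture viewer there is one more tool, called after "Call:" as a command line: name --argument value ..., lists and objects as JSON in quotes. send_rows: Moves the arm, as the interface text tells. Its arguments: {"type":"object","properties":{"xyz":{"type":"array","items":{"type":"array","items":{"type":"number"}}},"turn":{"type":"array","items":{"type":"array","items":{"type":"number"}}},"claw":{"type":"array","items":{"type":"number"}}},"required":["xyz","turn","claw"]}

```bash
mkdir -p pics; ls
cat > h.py <<'E'
import numpy as np, cv2
from scipy.spatial.transform import Rotation as R
from workcell import ctrl
def snap(n,f):
    d=ctrl.get_image(n); cv2.imwrite('pics/'+f,d['image'])
    np.save('pics/'+f+'.npy',{k:v for k,v in d.items()},allow_pickle=True); return d
def load(f): return np.load('pics/'+f+'.npy',allow_pickle=True).item()
def att(d):
    a=np.array(d['attitude'],float)
    return a if a.shape==(3,3) else (R.from_rotvec(a).as_matrix() if a.size==3 else R.from_quat(a).as_matrix())
def ray(d,u,v):
    r=att(d)@np.array([(u-d['cx'])/d['fx'],(v-d['cy'])/d['fy'],1]); return r
def onz(d,u,v,z):
    r=ray(d,u,v); e=np.array(d['eye']); return e+r*(z-e[2])/r[2]
def proj(d,p):
    q=att(d).T@(np.array(p)-d['eye']); return np.array([d['cx']+d['fx']*q[0]/q[2],d['cy']+d['fy']*q[1]/q[2]])
E
python3 - <<'E'
from h import *
for n in('top','scene'):
    d=snap(n,n+'0.png'); print(n,d['fx'],d['cx'],d['cy'],d['eye'],d['attitude'])
o=ctrl.get_obs();print(o)
E
```

```text
pics
top 442.1647814057043 253.82185720757101 195.02881287800813 [ 0.26425608 -0.03981824  1.22218498] [-2.06895811  2.14593097 -0.23558371]
scene 403.7452498420124 253.82425073374 188.78499529437485 [1.03180511 0.60808551 0.85882759] [-0.88613439 -2.53271733  1.09766221]
{'time': 0.1, 'qpos': array([-1.31251385,  0.61583741, -0.0125861 ,  1.42474441,  0.00811322,
        1.10341728, -0.04040515]), 'joint_velocities': array([-2.03616146e-03, -2.01879019e-03,  5.22600081e-06, -3.04686643e-03,
       -4.75590571e-04,  4.41049143e-04,  5.84478140e-04]), 'joint_efforts': array([ 1.56731308e-03, -4.60044193e+01,  2.10226947e-01, -1.66246122e+01,
       -6.11915183e-02,  1.69806636e-02,  9.62963281e-05]), 'tcp_pos': array([0.18242242, 0.62312262, 0.21758554]), 'tcp_rot': array([-0.44572127, -3.10953274,  0.00367506]), 'contact_force': array([-0.87188624, -0.92722272,  0.24015158]), 'wrist_torque': array([ 0.00855706, -0.09930398, -0.03471829]), 'width': 0.09257015660401192}
```

View pics/top0.png

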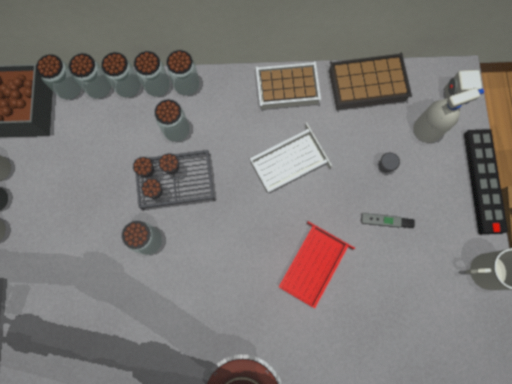

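View pics/scene0.png

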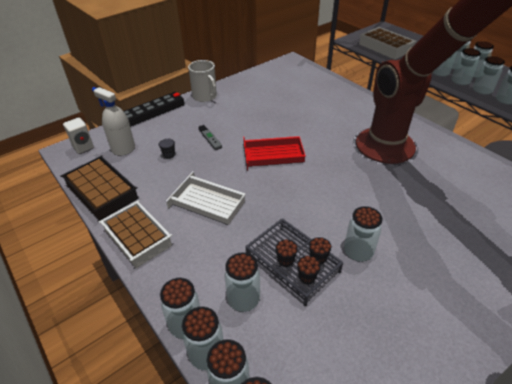

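Top view: rack around (175,180), with its front (open end towards −y) on the right. The white tray is around (290,162) with its plate at the right end, (308,128)–(328,165), and the red look-alike is at (317,265). I'll enlarge it to pick points.

Run:
```python
from h import *
d=load('top0.png'); im=d['image'][115:220,125:340]
cv2.imwrite('pics/c1.png',cv2.resize(im,None,fx=3.7,fy=3.7,interpolation=cv2.INTER_CUBIC))
print(onz(d,175,180,.04),onz(d,290,160,0.02),onz(d,390,162,0),onz(d,388,220,0))
```

```text
[0.57702232 0.16623218 0.04      ] [ 0.62898442 -0.15596124  0.02      ] [ 0.61855053 -0.44531405  0.        ] [ 0.45032727 -0.42227853  0.        ]
```

View pics/c1.png

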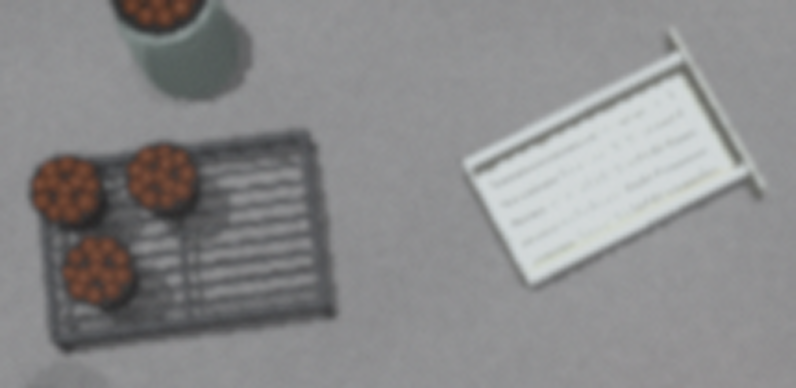

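```bash
cat > fit.py <<'E'
from h import *
from scipy.optimize import least_squares
def T(p,L):
    x,y,a=p; L=np.atleast_2d(L)
    return np.c_[x+np.cos(a)*L[:,0]-np.sin(a)*L[:,1], y+np.sin(a)*L[:,0]+np.cos(a)*L[:,1], L[:,2]]
def inv(p,w):
    x,y,a=p; dx,dy=w[0]-x,w[1]-y
    return np.array([np.cos(a)*dx+np.sin(a)*dy,-np.sin(a)*dx+np.cos(a)*dy])
def fit(d,L,px,p0):
    f=lambda p:np.concatenate([proj(d,w)-q for w,q in zip(T(p,L),px)])
    r=least_squares(f,p0); return r.x,r.fun
RL=np.array([[70,-104,44],[-70,-104,44],[70,104,44],[-70,104,44]])/1e3
TL=np.array([[55,85,30],[-55,85,30],[73,-109,34],[-73,-109,34]])/1e3
E
python3 - <<'E'
from fit import *
d=load('top0.png'); c=lambda l:[(np.array(q)+.5)/3.7-.5+[125,115] for q in l]
r,e=fit(d,RL,c([(311,131),(334,314),(36,163),(62,348)]),[.577,.166,0]); print('rack',r,e.round(1))
t,e2=fit(d,TL,c([(464,160),(532,287),(672,28),(765,194)]),[.629,-.156,-.3]); print('tray',t,e2.round(1))
np.save('rt.npy',[r,t])
print('tray in rack',inv(r,t)*1e3,np.degrees(t[2]-r[2]))
for n in('top','scene'):
    d=load(n+'0.png'); k=4 if n=='top' else 3.2; 
    o=(125,115,200,105) if n=='top' else (160,170,200,135)
    o=(125,115,340,220) if n=='top' else (155,165,350,305)
    im=cv2.resize(d['image'][o[1]:o[3],o[0]:o[2]],None,fx=k,fy=k,interpolation=cv2.INTER_CUBIC)
    k2=k
    def q(w): return tuple(int(v) for v in ((proj(d,w)-o[:2]+.5)*k2))
    def poly(p,L,c):
        P=[q(w) for w in T(p,np.array(L)/1e3)]
        cv2.polylines(im,[np.array(P)],True,c,1)
    for z in(44,):poly(r,[[70,-104,z],[-70,-104,z],[-70,104,z],[70,104,z]],(0,255,0))
    for s in(-1,1):poly(r,[[66*s,-100,0],[66*s,-100,40]],(0,255,255))
    poly(t,[[55,-105,30],[-55,-105,30],[-55,85,30],[55,85,30]],(0,0,255))
    poly(t,[[73,-109,34],[-73,-109,34],[-73,-109,2],[73,-109,2]],(255,0,0))
    cv2.imwrite('pics/ov_%s.png'%n,im); print(im.shape)
a=cv2.imread('pics/ov_top.png');b=cv2.imread('pics/ov_scene.png')
E
cd pics; python3 -c "
import cv2,numpy as np
a=cv2.imread('ov_top.png');b=cv2.imread('ov_scene.png')
a=cv2.resize(a,None,fx=.65,fy=.65,interpolation=cv2.INTER_AREA);b=cv2.resize(b,None,fx=.72,fy=.72,interpolation=cv2.INTER_AREA)
w=max(a.shape[1],b.shape[1]);p=lambda i:cv2.copyMakeBorder(i,0,0,0,w-i.shape[1],0)
o=np.vstack([p(a),p(b)]);print(o.shape);cv2.imwrite('ov.png',o)"
```

```text
rack [0.57906653 0.1657762  0.10158413] [ 0.8 -0.1  0.6 -1.   0.8  1.  -2.1  0.1]
tray [ 0.62164172 -0.14153453  0.44212159] [-0.6  0.5 -0.7 -0.   0.6  0.4  0.8 -0.8]
tray in rack [  11.19148207 -310.0439946 ] 19.511359173842678
(420, 860, 3)
(448, 624, 3)
(596, 559, 3)
```

View pics/ov.png

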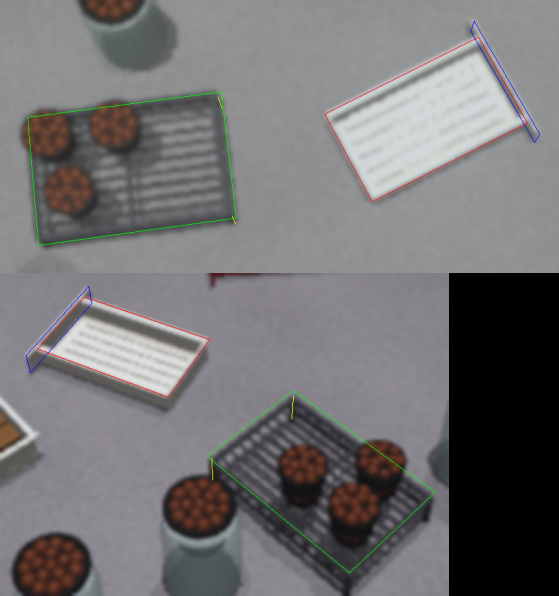

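Run:
```python
from fit import *
r,t=np.load('rt.npy'); o=ctrl.get_obs(); M=R.from_rotvec(o['tcp_rot']).as_matrix(); print(M.round(3))
print('jaw yaw',np.degrees(np.arctan2(M[1,1],M[0,1])),'tray yaw',np.degrees(t[2]),'rack',np.degrees(r[2]))
w=lambda l:T(t,[[l[0]/1e3,l[1]/1e3,0]])[0]*1e3
s=w((102,-80)); print('start',s,'shift',s-o['tcp_pos']*1e3)
# rotate about local (0,45)
c=w((0,45))[:2]
for da in(0,-5,-10,-15,-19.5):
    q=w((73,-80))[:2]-c; a=np.radians(da); q=np.array([[np.cos(a),-np.sin(a)],[np.sin(a),np.cos(a)]])@q+c
    print(da,q.round(1))
d=load('top0.png')
for nm,u,v in(('jar_a top',168,110),('jar_b top',137,234)): print(nm,onz(d,u,v,.138))
```

```text
[[-0.96   0.281 -0.001]
 [ 0.281  0.96  -0.002]
 [-0.    -0.002 -1.   ]]
jaw yaw 73.685539460428 tray yaw 25.331701131521463 rack 5.820341957678783
start [ 748.06265179 -170.20068706    0.        ] shift [ 565.64022932 -793.32331009 -217.58553562]
0 [ 721.9 -182.6]
-5 [ 714.3 -192.7]
-10 [ 705.8 -202.1]
-15 [ 696.6 -210.7]
-19.5 [ 687.7 -217.8]
jar_a top [0.74147201 0.16790146 0.138     ]
jar_b top [0.41710623 0.24240865 0.138     ]
```

Call:
send_rows --xyz '[[566,-793,0],[566,-793,0],[566,-793,0],[566,-793,0],[566,-793,0],[566,-793,0],[566,-793,0],[566,-793,0],[566,-793,0],[566,-793,0],[566,-793,0],[566,-793,0]]' --turn '[[0,0,-4],[0,0,-8],[0,0,-12],[0,0,-16],[0,0,-20],[0,0,-24],[0,0,-28],[0,0,-32],[0,0,-36],[0,0,-40],[0,0,-44],[0,0,-48.4]]' --claw '[0,0,0,0,0,0,0,0,0,0,0,0]'

```text
time: 1.3
tcp_pos: [0.5318, 0.1337, 0.2184]
tcp_rot: [-1.685, -2.651, 0.0]
contact_force: [1.4, 0.5, 0.4]
width: 0.0025
```

Call:
send_rows --xyz '[[216,-304,0],[216,-304,0],[216,-304,0],[216,-304,0],[216,-304,0],[216,-304,0],[216,-304,0],[216,-304,0],[216,-304,0],[216,-304,-50],[216,-304,-100],[216,-304,-100]]' --turn '[[0,0,0],[0,0,0],[0,0,0],[0,0,0],[0,0,0],[0,0,0],[0,0,0],[0,0,0],[0,0,0],[0,0,0],[0,0,0],[0,0,0]]' --claw '[0,0,0,0,0,0,0,0,0,0,0,0]'

```text
time: 2.5
tcp_pos: [0.741, -0.1644, 0.1093]
tcp_rot: [-1.67, -2.639, 0.006]
contact_force: [-0.4, -0.4, -0.6]
width: 0.0007
```

Run:
```python
from fit import *
o=ctrl.get_obs(); r,t=np.load('rt.npy'); M=R.from_rotvec(o['tcp_rot']).as_matrix()
print(o['tcp_pos'],inv(t,o['tcp_pos'][:2])*1e3,np.degrees(np.arctan2(M[1,1],M[0,1])),o['qpos'].round(2))
```

```text
[ 0.74100681 -0.16437122  0.10934191] [ 98.11679229 -71.71216721] 25.36027876344692 [ 0.08  0.92  0.25  1.14 -0.22  1.13  0.78]
```

Call:
send_rows --xyz '[[0,0,0],[0,0,0]]' --turn '[[0,0,0],[0,0,0]]' --claw '[0,0]'

```text
time: 2.7
tcp_pos: [0.7493, -0.1684, 0.1226]
tcp_rot: [1.677, 2.65, 0.003]
contact_force: [0.3, 0.6, 0.1]
width: 0.0004
```

Call:
send_rows --xyz '[[0,0,-40],[0,0,-75],[0,0,-98],[0,0,-105],[0,0,-105],[0,0,-105]]' --turn '[[0,0,0],[0,0,0],[0,0,0],[0,0,0],[0,0,0],[0,0,0]]' --claw '[0,0,0,0,0,0]'

```text
time: 3.3
tcp_pos: [0.7494, -0.1692, 0.017]
tcp_rot: [1.678, 2.65, 0.003]
contact_force: [1.2, -0.1, -0.4]
width: 0.0003
```

Call:
send_rows --xyz '[[-10,-5,-2],[-19,-10,-3],[-27,-14,-3],[-30,-17,-3],[-33,-21,-3],[-36,-24,-3],[-40,-28,-3],[-44,-33,-3],[-48,-37,-3],[-53,-41,-3],[-55,-43,-3],[-55,-43,-3]]' --turn '[[0,0,0],[0,0,0],[0,0,0],[0,0,-2],[0,0,-4],[0,0,-6],[0,0,-8],[0,0,-10],[0,0,-12],[0,0,-14],[0,0,-16],[0,0,-16]]' --claw '[0,0,0,0,0,0,0,0,0,0,0,0]'

```text
time: 4.5
tcp_pos: [0.6912, -0.2123, 0.0104]
tcp_rot: [-2.036, -2.391, 0.002]
contact_force: [0.2, -0.2, -0.3]
width: -0.0001
```

Run:
```python
from fit import *
d=snap('top','top1.png');im=d['image'][85:230,180:380]
cv2.imwrite('pics/c2.png',cv2.resize(im,None,fx=4,fy=4,interpolation=cv2.INTER_CUBIC))
print(ctrl.get_obs()['tcp_pos'])
```

```text
[ 0.69150058 -0.2118039   0.01036583]
```

View pics/c2.png

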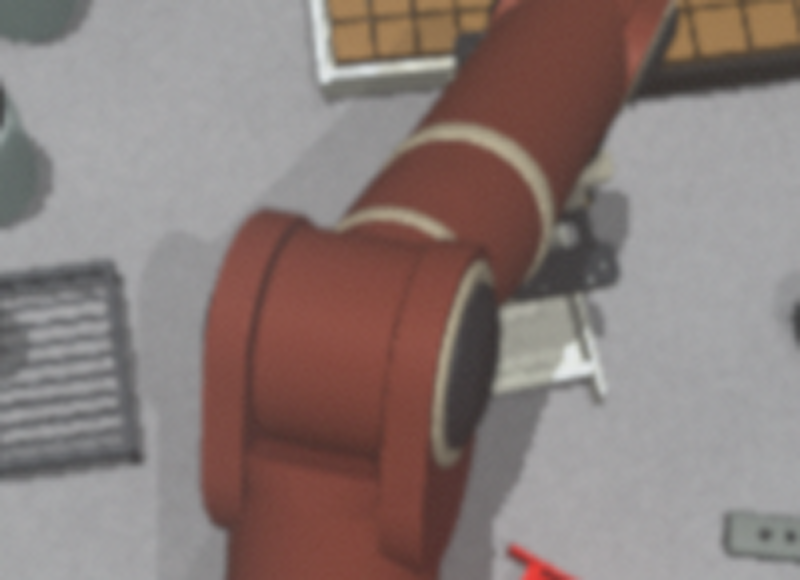

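The arm hides the tray from above, so I'll use the scene camera.

Run:
```python
from fit import *
d=snap('scene','sc1.png');im=d['image'][150:310,140:350]
cv2.imwrite('pics/c3.png',cv2.resize(im,None,fx=3.7,fy=3.7,interpolation=cv2.INTER_CUBIC))
```

```text
(no output)
```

View pics/c3.png

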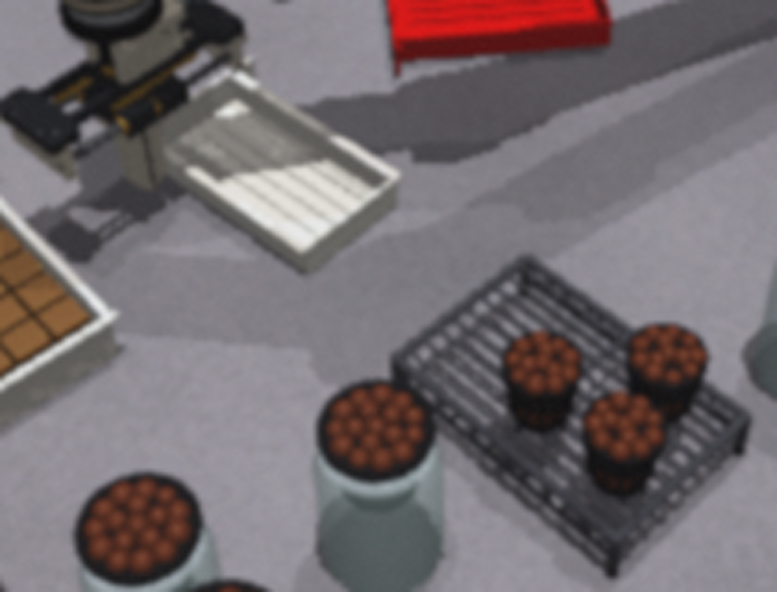

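Run:
```python
from fit import *
r,t=np.load('rt.npy')
d=load('sc1.png'); c=lambda l:[(np.array(q)+.5)/3.7-.5+[140,150] for q in l]
rs,e=fit(d,RL,c([(392,358),(528,255),(612,547),(750,412)]),r);print('rack scene',rs,e.round(1))
L=np.array([[55,85,30],[-55,85,30],[-73,-109,34]])/1e3
ts,e=fit(d,L,c([(300,253),(399,176),(237,70)]),[.59,-.15,.15]);print('tray',ts,e.round(1))
for q in(r,rs):print(inv(q,ts)*1e3,np.degrees(ts[2]-q[2]))
print('from top: plate end',onz(load('top1.png'),180+601/4,85+398/4,.02), T(ts,[[-.073,-.109,0.02]]))
print('finger in tray',inv(ts,ctrl.get_obs()['tcp_pos'][:2])*1e3)
```

```text
rack scene [0.58391383 0.1707371  0.09483013] [-1.6 -0.6 -0.5 -1.2  0.7 -0.1  1.2  1.2]
tray [ 0.61489686 -0.14355783  0.22150798] [ 0.7  1.3 -0.6  0.2 -0.2 -1.9]
[   4.27621279 -311.37287177] 6.8711304090552945
[   1.0838506  -315.81651755] 7.258106280247368
from top: plate end [ 0.553437   -0.26470628  0.02      ] [[ 0.56762786 -0.26593283  0.02      ]]
finger in tray [ 60.09550303 -83.14819532]
```

Run:
```python
from fit import *
r,t=np.load('rt.npy')
d=load('sc1.png'); D=load('top1.png'); c=lambda l:[(np.array(q)+.5)/3.7-.5+[140,150] for q in l]
px=c([(300,253),(399,176)]); L=np.array([[55,85,30],[-55,85,30],[-73,-109,34]])/1e3
pe=np.array([180+599/4,85+400/4])
def f(p):
    w=T(p,L); return np.concatenate([proj(d,w[0])-px[0],proj(d,w[1])-px[1],proj(D,w[2])-pe])
s=least_squares(f,[.61,-.14,.15]);ts=s.x;print(ts,s.fun.round(1))
print(inv(r,ts)*1e3,np.degrees(ts[2]-r[2]),'finger in tray',inv(ts,ctrl.get_obs()['tcp_pos'][:2])*1e3)
```

```text
[ 0.60659066 -0.14518409  0.1352277 ] [-0.2  0.3  0.9  0.7  0.9 -0.1]
[  -4.1520929  -312.14841758] 1.9276345799912302 finger in tray [ 75.48673292 -77.16866967]
```

Call:
send_rows --xyz '[[10,1,0],[25,3,0],[30,3,30],[30,3,70],[10,-30,70],[-20,-60,70],[-50,-80,70],[-68,-83,70],[-68,-83,70],[-68,-83,70],[-68,-83,70]]' --turn '[[0,0,0],[0,0,0],[0,0,0],[0,0,-2],[0,0,-3.6],[0,0,-3.6],[0,0,-3.6],[0,0,-3.6],[0,0,-3.6],[0,0,-3.6],[0,0,-3.6]]' --claw '[0,0,0,0,93,93,93,93,93,93,93]'

```text
time: 5.7
tcp_pos: [0.6262, -0.2926, 0.0805]
tcp_rot: [2.105, 2.332, 0.003]
contact_force: [0.2, 0.9, -0.3]
width: 0.0519
```

Run:
```python
from fit import *
o=ctrl.get_obs(); r,t=np.load('rt.npy'); M=R.from_rotvec(o['tcp_rot']).as_matrix()
print(o['tcp_pos'],'in rack',inv(r,o['tcp_pos'][:2])*1e3,'jaw rel rack',np.degrees(np.arctan2(M[1,1],M[0,1])-r[2]),o['width'],M[:,2])
d=snap('top','top2.png');im=d['image'][85:230,180:380]
cv2.imwrite('pics/c4.png',cv2.resize(im,None,fx=4,fy=4,interpolation=cv2.INTER_CUBIC))
```

```text
[ 0.62617658 -0.2925975   0.08047709] in rack [ 3.83740381e-01 -4.60788085e+02] jaw rel rack 0.04036246749096656 0.051927419919893955 [ 0.00149378  0.00122455 -0.99999813]
```

View pics/c4.png

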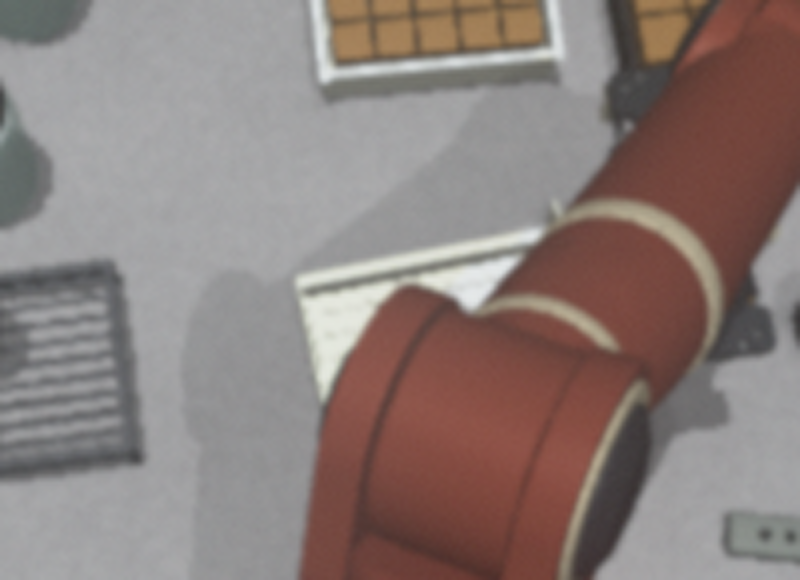

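Run:
```python
from fit import *
r,t=np.load('rt.npy'); d=load('top2.png')
L=np.array([[55,85,30],[73,-109,34]])/1e3
px=[np.array([180,115-30])+(np.array(q)+.5)/4-.5 for q in((295,275),(555,198))]
ts,e=fit(d,L,px,[.61,-.14,.13]);print(ts,e.round(1),inv(r,ts)*1e3,np.degrees(ts[2]-r[2]))
```

```text
[ 0.6086647  -0.14476581  0.16551676] [-0.3  0.1  0.3 -0.1] [  -2.04631963 -311.94262264] 3.663070070575185
```

Call:
send_rows --xyz '[[0,0,-35],[0,0,-60],[0,0,-68],[0,0,-68]]' --turn '[[0,0,0],[0,0,0],[0,0,0],[0,0,0]]' --claw '[93,93,93,93]'

```text
time: 6.15
tcp_pos: [0.6241, -0.2934, 0.0111]
tcp_rot: [-2.105, -2.328, 0.001]
contact_force: [-0.3, 0.3, 0.3]
width: 0.0878
```

Call:
send_rows --xyz '[[-1,10,0],[-2,18,0],[-2,24,0],[-3,30,0],[-3,36,0],[-4,43,0],[-4,51,0],[-5,60,0],[-6,69,0],[-6,78,0],[-7,87,0],[-8,95,0]]' --turn '[[0,0,0],[0,0,0],[0,0,0],[0,0,0],[0,0,0],[0,0,0],[0,0,0],[0,0,0],[0,0,0],[0,0,0],[0,0,0],[0,0,0]]' --claw '[93,93,93,93,93,93,93,93,93,93,93,93]'

```text
time: 7.35
tcp_pos: [0.6162, -0.1984, 0.0126]
tcp_rot: [-2.108, -2.329, -0.0]
contact_force: [0.7, -1.6, 1.2]
width: 0.0929
```

Call:
send_rows --xyz '[[-1,8,0],[-1,15,0],[-2,22,0],[-2,26,0],[-3,28,0],[-3,28,0]]' --turn '[[0,0,0],[0,0,0],[0,0,0],[0,0,0],[0,0,0],[0,0,0]]' --claw '[93,93,93,93,93,93]'

```text
time: 7.95
tcp_pos: [0.6129, -0.1707, 0.0124]
tcp_rot: [-2.107, -2.328, -0.0]
contact_force: [0.6, 0.6, 0.4]
width: 0.093
```

Run:
```python
from fit import *
o=ctrl.get_obs(); r,t=np.load('rt.npy'); M=R.from_rotvec(o['tcp_rot']).as_matrix()
print(o['tcp_pos'],'in rack',inv(r,o['tcp_pos'][:2])*1e3,'jaw rel rack',np.degrees(np.arctan2(M[1,1],M[0,1])-r[2]),o['width'])
d=snap('top','top3.png');e=snap('scene','sc3.png')
a=cv2.resize(d['image'][95:225,125:345],None,fx=2.6,fy=2.6,interpolation=cv2.INTER_CUBIC)
b=cv2.resize(e['image'][165:265,155:331],None,fx=3.25,fy=2.6,interpolation=cv2.INTER_CUBIC)
print(a.shape,b.shape);cv2.imwrite('pics/c5.png',np.vstack([a,b]))
```

```text
[ 0.61292566 -0.17069656  0.01243686] in rack [  -0.43695089 -338.17180007] jaw rel rack -0.10858043791382221 0.09296485420147285
(338, 572, 3) (260, 572, 3)
```

View pics/c5.png

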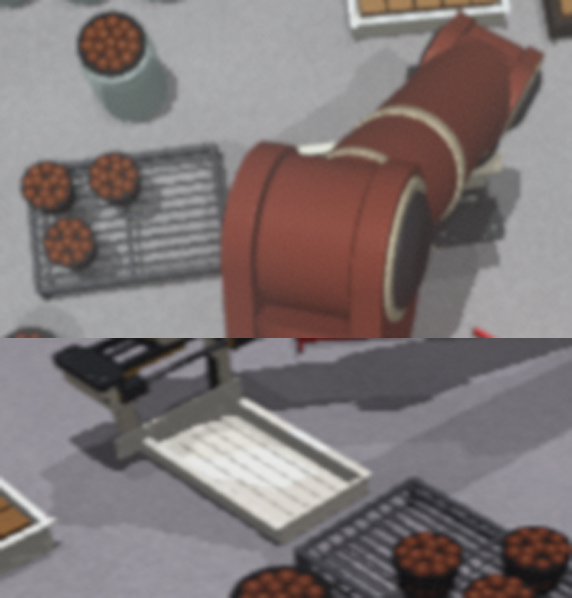

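Run:
```python
from fit import *
r,t=np.load('rt.npy'); d=load('sc3.png')
c=lambda l:[np.array([(x+.5)/3.25-.5+155,(y-337.5)/2.6-.5+165]) for x,y in l]
L=np.array([[55,85,30],[-55,85,30],[-55,-105,30],[55,-105,30]])/1e3
ts,e=fit(d,L,c([(274,532),(372,473),(243,399),(145,441)]),[.59,-.04,.1])
print(ts,e.round(1))
F=c([(298,552),(413,480)]) # rack front top corners +x,-x
print('front corners by ray',[inv(r,onz(d,*f,.044)[:2])*1e3 for f in F])
print(inv(r,ts)*1e3,np.degrees(ts[2]-r[2]))
```

```text
[ 0.60413871 -0.04396199  0.05766739] [ 1.2  1.1  1.6  2.9 -1.8 -3.2 -1.3 -1.9]
front corners by ray [array([ 72.98900411, -93.04902344]), array([-59.97982982, -94.52426233])]
[   3.67348047 -211.19949518] -2.5162440005462243
```

```bash
cat > edge.py <<'E'
from fit import *
def edgefit(d,segs,p0,span=(.012,.012,.06),sign=None):
    g=cv2.GaussianBlur(cv2.cvtColor(d['image'],cv2.COLOR_BGR2GRAY).astype(np.float32),(0,0),1.0)
    gx=cv2.Sobel(g,cv2.CV_32F,1,0)/8;gy=cv2.Sobel(g,cv2.CV_32F,0,1)/8
    def score(p):
        s=0;n=0
        for a,b,sg in segs:
            a,b=np.array(a)/1e3,np.array(b)/1e3
            w=T(p,a+(b-a)*np.linspace(.04,.96,50)[:,None])
            q=np.array([proj(d,x) for x in w]); t=q[-1]-q[0]; t/=np.linalg.norm(t); n_=np.array([-t[1],t[0]])
            m=lambda G:cv2.remap(G,q[:,0].astype(np.float32)[None],q[:,1].astype(np.float32)[None],cv2.INTER_LINEAR)[0]
            v=m(gx)*n_[0]+m(gy)*n_[1]
            s+=abs(v.mean()) if sg==0 else (sg*v).mean()
        return -s
    from scipy.optimize import differential_evolution
    b=[(p0[i]-span[i],p0[i]+span[i]) for i in range(3)]
    R_=differential_evolution(score,b,seed=1,popsize=10,maxiter=25,tol=1e-4); return R_.x,-R_.fun
def rect(x,y0,y1,z): return [((x,y0,z),(x,y1,z),0),((-x,y0,z),(-x,y1,z),0)]
TS=rect(55,-95,85,30)+[((55,85,30),(-55,85,30),0)]
RS=rect(70,-104,104,44)+[((70,-104,44),(-70,-104,44),0),((70,104,44),(-70,104,44),0)]
E
python3 - <<'E'
from edge import *
r,t=np.load('rt.npy')
d=load('top0.png'); print('top0 rack',edgefit(d,RS,r),'tray',edgefit(d,TS,t))
d=load('sc3.png'); rs,s=edgefit(d,RS,r);ts,s2=edgefit(d,TS,[.602,-.048,.1]);print('sc3 rack',rs,s,'tray',ts,s2)
print(inv(rs,ts)*1e3,np.degrees(ts[2]-rs[2]))
d=load('scene0.png'); print('sc0 rack',edgefit(d,RS,r),'tray',edgefit(d,TS,t))
E
```

```text
top0 rack (array([0.57665514, 0.1669231 , 0.10369853]), np.float64(47.95191344277799)) tray (array([ 0.62440641, -0.1415001 ,  0.4501568 ]), np.float64(58.23446829511488))
sc3 rack [0.58349783 0.17216077 0.10389949] 35.48256002567685 tray [ 0.60347907 -0.05198887  0.09709975] 77.56374513371617
[  -3.37366958 -225.01317558] -0.3895961591589077
sc0 rack (array([0.58346119, 0.17184269, 0.10255573]), np.float64(37.42146416085696)) tray (array([ 0.6215032 , -0.14165606,  0.44060129]), np.float64(74.15597897351319))
```

Run:
```python
from edge import *
r,t=np.load('rt.npy')
sx=lambda x:((x,-104,44),(x,104,44),0); sy=lambda y:((70,y,44),(-70,y,44),0)
d=load('top0.png'); e=load('scene0.png')
print('top far',edgefit(d,[sx(70),sy(104)],r)); print('scene far',edgefit(e,[sx(-70),sy(-104)],r))
# 1-D profiles along single edges, yaw fixed .1035: offset of best gradient for each edge/view
for n,dd in(('top',d),('scene',e)):
    g=cv2.GaussianBlur(cv2.cvtColor(dd['image'],cv2.COLOR_BGR2GRAY).astype(np.float32),(0,0),.7)
    for nm,k,s,Lk in(('+x',0,70,90),('-x',0,-70,90),('+y',1,104,60),('-y',1,-104,60)):
        off=np.arange(-16,17,2); row=[]
        for o in off:
            l=np.zeros((40,3)); l[:,k]=s+o; l[:,1-k]=np.linspace(-Lk,Lk,40); l[:,2]=44
            q=np.array([proj(dd,w) for w in T([.579,.168,.1035],l/1e3)]).astype(np.float32)
            row.append(int(np.median(cv2.remap(g,q[None,:,0],q[None,:,1],cv2.INTER_LINEAR))))
        print(n,nm,row)
```

```text
top far (array([0.58226548, 0.17004395, 0.09586058]), np.float64(30.523624636681994))
scene far (array([0.58418134, 0.17127207, 0.10477503]), np.float64(32.933331145623))
top +x [77, 76, 75, 75, 73, 73, 74, 82, 94, 107, 121, 131, 138, 141, 142, 143, 143]
top -x [142, 142, 140, 137, 129, 116, 102, 90, 80, 76, 77, 83, 89, 95, 100, 101, 98]
top +y [74, 79, 86, 89, 89, 86, 87, 93, 105, 119, 131, 139, 142, 143, 143, 143, 143]
top -y [142, 142, 142, 141, 138, 130, 119, 107, 97, 91, 89, 90, 95, 101, 107, 112, 115]
scene +x [77, 72, 69, 69, 71, 72, 70, 67, 63, 58, 55, 54, 52, 48, 48, 55, 62]
scene -x [133, 132, 133, 133, 132, 132, 131, 130, 126, 118, 105, 89, 74, 63, 57, 56, 56]
scene +y [63, 65, 72, 72, 69, 66, 64, 62, 61, 64, 66, 69, 72, 78, 90, 101, 109]
scene -y [133, 132, 131, 132, 132, 133, 132, 128, 120, 106, 91, 78, 71, 73, 81, 92, 98]
```

Call:
send_rows --xyz '[[0,6,0],[0,13,0],[-0.5,20,0],[-1.3,27,0],[-2,34,0],[-2.7,41,0],[-3.4,48,0],[-4.1,55,0],[-4.8,62,0],[-5.3,67,0],[-5.5,70,0],[-5.5,70,0]]' --turn '[[0,0,0],[0,0,0],[0,0,0],[0,0,0],[0,0,0],[0,0,0],[0,0,0],[0,0,0],[0,0,0],[0,0,0],[0,0,0],[0,0,0]]' --claw '[93,93,93,93,93,93,93,93,93,93,93,93]'

```text
time: 9.25
tcp_pos: [0.6076, -0.1006, 0.0126]
tcp_rot: [-2.107, -2.329, -0.001]
contact_force: [-0.5, 0.1, 0.1]
width: 0.0932
```

Run:
```python
from edge import *
o=ctrl.get_obs(); print(o['tcp_pos'],o['contact_force'].round(1),o['wrist_torque'].round(2))
e=snap('scene','sc4.png')
S=[((55,-95,30),(55,30,30),0),((-55,-95,30),(-55,30,30),0),((55,-105,30),(-55,-105,30),0)]
ts,s=edgefit(e,S,[.597,.018,.1035]);print(ts,s)
for r in([.583,.170,.1035],[.584,.1715,.1045]):print(inv(r,ts)*1e3,np.degrees(ts[2]-r[2]))
im=cv2.resize(e['image'][165:295,155:331],None,fx=4.5,fy=4.5,interpolation=cv2.INTER_CUBIC);cv2.imwrite('pics/c6.png',im)
```

```text
[ 0.60764019 -0.10062114  0.01259737] [-0.5  0.1  0.1] [-0.08  0.11  0.01]
[0.59876441 0.01184575 0.10052546] 61.44964690689791
[  -0.65970733 -158.93661923] -0.17042845447676816
[  -1.9696533  -160.32338741] -0.22772423398985053
```

View pics/c6.png

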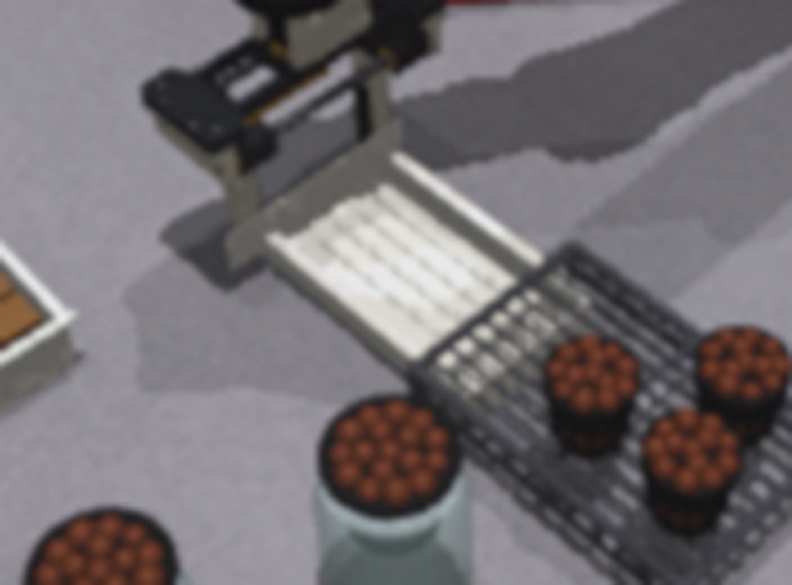

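The tray's leading end is now under the deck and centred between the front legs: flanges reach the deck edge at (415,365) and (545,260), with the legs outside them. I'll continue straight.

Call:
send_rows --xyz '[[-0.6,6,0],[-1.5,15,0],[-2.5,24,0],[-3.4,33,0],[-4.3,42,0],[-5.3,51,0],[-6.2,60,0],[-7.2,69,0],[-8.1,78,0],[-9,87,0],[-9.9,95,0],[-10.4,100,0]]' --turn '[[0,0,0],[0,0,0],[0,0,0],[0,0,0],[0,0,0],[0,0,0],[0,0,0],[0,0,0],[0,0,0],[0,0,0],[0,0,0],[0,0,0]]' --claw '[93,93,93,93,93,93,93,93,93,93,93,93]'

```text
time: 10.5
tcp_pos: [0.5971, -0.0003, 0.0125]
tcp_rot: [-2.107, -2.329, -0.0]
contact_force: [0.4, -1.7, 0.1]
width: 0.093
```

Call:
send_rows --xyz '[[-0.6,6,0],[-1.2,12,0],[-2,19,0],[-2.7,26,0],[-3.4,33,0],[-3.9,38,0],[-4.1,40,0],[-4.1,40,0]]' --turn '[[0,0,0],[0,0,0],[0,0,0],[0,0,0],[0,0,0],[0,0,0],[0,0,0],[0,0,0]]' --claw '[93,93,93,93,93,93,93,93]'

```text
time: 11.3
tcp_pos: [0.593, 0.0393, 0.0126]
tcp_rot: [-2.107, -2.329, -0.0]
contact_force: [0.1, -1.0, -0.1]
width: 0.0929
```

Call:
send_rows --xyz '[[-0.2,2,0],[-0.4,4,0],[-0.6,6,0],[-0.8,8,0],[-0.8,8,0]]' --turn '[[0,0,0],[0,0,0],[0,0,0],[0,0,0],[0,0,0]]' --claw '[93,93,93,93,93]'

```text
time: 11.8
tcp_pos: [0.5924, 0.0469, 0.0126]
tcp_rot: [-2.108, -2.329, -0.0]
contact_force: [-0.4, -0.6, 0.8]
width: 0.0931
```

Call:
send_rows --xyz '[[-0.1,1,0],[-0.2,2,0],[-0.3,3,0]]' --turn '[[0,0,0],[0,0,0],[0,0,0]]' --claw '[93,93,93]'

```text
time: 12.1
tcp_pos: [0.5921, 0.0493, 0.0126]
tcp_rot: [2.109, 2.329, -0.0]
contact_force: [0.4, -0.8, 0.2]
width: 0.0924
```

Call:
send_rows --xyz '[[-0.1,1,0],[-0.2,2,0],[-0.2,2,0]]' --turn '[[0,0,0],[0,0,0],[0,0,0]]' --claw '[93,93,93]'

```text
time: 12.4
tcp_pos: [0.5919, 0.0517, 0.0126]
tcp_rot: [-2.108, -2.329, -0.0]
contact_force: [-0.4, -0.7, 0.0]
width: 0.0932
```

Run:
```python
from edge import *
o=ctrl.get_obs(); print(o['tcp_pos'],inv([.583,.170,.1035],o['tcp_pos'][:2])*1e3,o['contact_force'].round(1),o['wrist_torque'].round(2))
e=snap('scene','sc5.png');S=[((73,-105,34),(-73,-105,34),0)]
im=cv2.resize(e['image'][190:290,210:330],None,fx=6,fy=6,interpolation=cv2.INTER_CUBIC);cv2.imwrite('pics/c7.png',im)
```

```text
[0.59187881 0.05174162 0.0126445 ] [  -3.38660782 -118.54285543] [-0.4 -0.7  0. ] [-0.1   0.09  0.01]
```

View pics/c7.png

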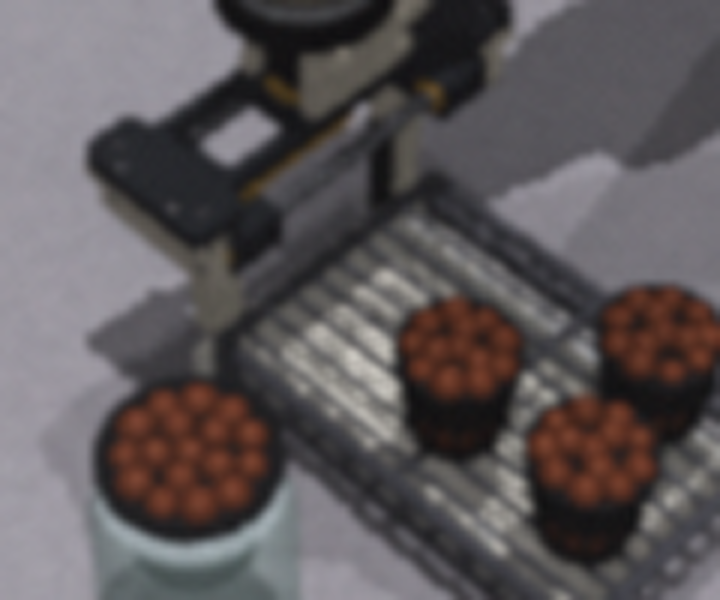

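The tray is nearly home, with the plate just in front of the legs and the cups undisturbed. I'll creep forward until the force rises.

Call:
send_rows --xyz '[[-0.1,0.7,0],[-0.1,1.4,0],[-0.2,2,0]]' --turn '[[0,0,0],[0,0,0],[0,0,0]]' --claw '[93,93,93]'

```text
time: 12.75
tcp_pos: [0.5918, 0.0531, 0.0126]
tcp_rot: [2.108, 2.329, -0.0]
contact_force: [-0.1, -2.0, 0.0]
width: 0.093
```

Call:
send_rows --xyz '[[-0.1,0.7,0],[-0.1,1.4,0]]' --turn '[[0,0,0],[0,0,0]]' --claw '[93,93]'

```text
time: 12.95
tcp_pos: [0.5918, 0.0531, 0.0127]
tcp_rot: [2.107, 2.327, -0.002]
contact_force: [0.5, -4.9, -1.1]
width: 0.0928
```

Call:
send_rows --xyz '[[0,0.7,0],[0,1,0],[0,1,0]]' --turn '[[0,0,0],[0,0,0],[0,0,0]]' --claw '[93,93,93]'

```text
time: 13.25
tcp_pos: [0.5918, 0.0532, 0.0127]
tcp_rot: [2.107, 2.326, -0.004]
contact_force: [0.3, -5.9, -0.9]
width: 0.093
```

```bash
python3 -c "
from h import *
o=ctrl.get_obs(); print(o['tcp_pos'],o['contact_force'].round(1),o['wrist_torque'].round(2))"
```

```text
[0.59176683 0.05316028 0.01270556] [ 0.3 -5.9 -0.9] [-1.35 -0.03  0.29]
```

Call:
send_rows --xyz '[[1,-8,0],[2,-20,0],[4,-40,0],[4,-45,40],[4,-50,85],[4,-60,130],[0,-100,180],[-20,-145,200],[-40,-190,200],[-60,-235,200],[-80,-280,200],[-80,-300,200]]' --turn '[[0,0,0],[0,0,0],[0,0,0],[0,0,0],[0,0,0],[0,0,0],[0,0,0],[0,0,0],[0,0,0],[0,0,0],[0,0,0],[0,0,0]]' --claw '[93,93,93,93,93,93,93,93,93,93,93,93]'

```text
time: 14.45
tcp_pos: [0.5083, -0.2483, 0.2135]
tcp_rot: [-2.115, -2.323, 0.001]
contact_force: [-0.2, -0.0, 0.5]
width: 0.093
```

Call:
send_rows --xyz '[[0,0,0],[0,0,0],[0,0,0],[0,0,0]]' --turn '[[0,0,0],[0,0,0],[0,0,0],[0,0,0]]' --claw '[93,93,93,93]'

```text
time: 14.85
tcp_pos: [0.5124, -0.242, 0.2124]
tcp_rot: [-2.104, -2.332, -0.002]
contact_force: [0.1, 0.3, 0.9]
width: 0.0928
```

Run:
```python
from edge import *
o=ctrl.get_obs(); print(o['time'],o['tcp_pos'])
d=snap('top','top9.png');e=snap('scene','sc9.png')
a=cv2.resize(d['image'][90:260,120:240],None,fx=3.2,fy=3.2,interpolation=cv2.INTER_CUBIC)
b=cv2.resize(e['image'][185:285,205:305],None,fx=4,fy=4,interpolation=cv2.INTER_CUBIC)
h=max(a.shape[0],b.shape[0]);p=lambda i:cv2.copyMakeBorder(i,0,h-i.shape[0],0,0,0)
cv2.imwrite('pics/c8.png',np.hstack([p(a),p(b)]));print(h)
# fit the plate outer top edge line (bright plate vs table)
for n,dd in(('top',d),('scene',e)):
    print(n,edgefit(dd,[((73,-109,34),(-73,-109,34),0),((73,-109,34),(73,-105,34),0)],[.583,.170,.1035]))
```

```text
14.85 [ 0.51238531 -0.24201622  0.21237653]
544
top (array([0.57734938, 0.17654823, 0.12329854]), np.float64(27.79316937380041))
scene (array([0.59237077, 0.17201505, 0.14620701]), np.float64(35.56493351774262))
```

View pics/c8.png

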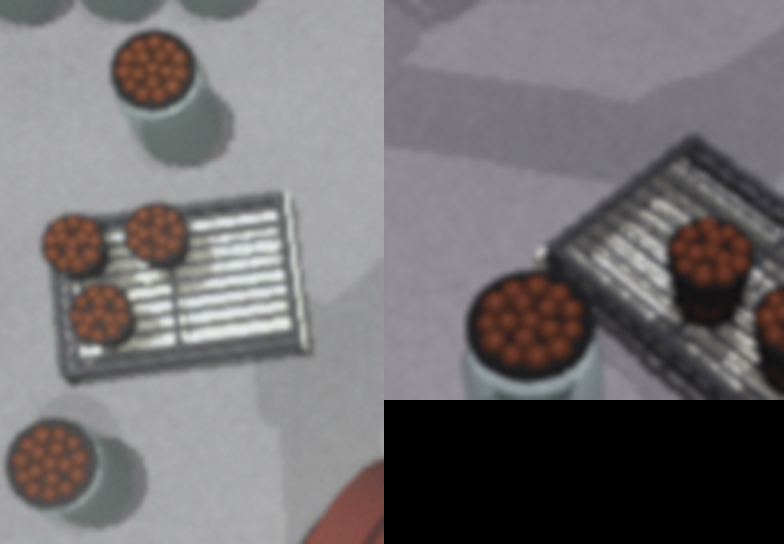

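The plate lies along the rack front as a thin strip from (288,192) to (308,350) in the top crop, and the cups and jars are in place. One numeric check of squareness and centring.

Run:
```python
from edge import *
d=load('top9.png');g=cv2.cvtColor(d['image'],cv2.COLOR_BGR2GRAY).astype(float)
r=[.583,.170,.1035]; P=[];Q=[]
for v in range(154,197):
    row=g[v,195:226]; k=7+int(round((v-150)*.12))+0
    u0=195+15+(v-150)*.127; i=int(round(u0-195)); s=row[i-4:i+7]; j=int(np.argmax(s))
    w=np.clip(s[max(j-1,0):j+2]-np.median(g[v,218:226]),0,None); u=195+i-4+max(j-1,0)+(w*np.arange(len(w))).sum()/max(w.sum(),1e-6)
    P.append(inv(r,onz(d,u,v,.034)[:2])*1e3)
P=np.array(P); ok=np.ones(len(P),bool)
for _ in range(3):
    c=np.polyfit(P[ok,0],P[ok,1],1); e=P[:,1]-np.polyval(c,P[:,0]); ok=abs(e)<2.5
print('plate strip: slope rad',c[0],'y at x=0',c[1],'n',ok.sum(),'rms',e[ok].std())
for u,v in((210,150),(216.3,199.4)): print('end',inv(r,onz(d,u-.3,v,.034)[:2])*1e3)
d0=load('top0.png');print('cup/jar area shift px',cv2.phaseCorrelate(np.float32(cv2.cvtColor(d0['image'],6)[90:165,130:200]),np.float32(g[90:165,130:200]))[0])
```

```text
plate strip: slope rad 7.672310362073321e-05 y at x=0 -105.49342380373261 n 43 rms 0.4141167865200209
end [  68.53894869 -107.85665143]
end [ -75.11743165 -108.18834634]
cup/jar area shift px (0.08603471546233976, 0.6044156167829371)
```

```bash
python3 -c "
from workcell import ctrl
print(ctrl.hand_in())"
```

```text
the job is handed in; nothing more can be done
None
```

The tray is under the rack with its front plate against the two front legs, and I've handed the job in; no verdict is reported. It took about 15 s of robot time.

**What I did:** I turned the tray square with a side push of the shut fingers. Then I pushed it in by its front plate with the open fingers until the hand stalled against the legs at about 6 N. Last, I backed the hand off and lifted it clear. I never gripped, lifted or tipped the tray.

**Last checks (top camera, after the hand was clear):**
- **Squareness:** the plate is square to the rack, within about 0.001 rad in the final fit.
- **Depth:** the plate's top strip measures about y = −105.5 mm in the rack frame. It should span −105 to −109 mm when home.
- **Sideways position:** the tray is about 2–3 mm off centre; the limit is 10 mm.
- **Cups and jars:** the cups on the rack and both jars looked unmoved. The one area I compared, around `jar_a` and the rack cups, shifted 0.6 pixel at most. I did not check `cup_d` and the tester at the end; the hand stayed clear of both.

**What disagreed:**
- The two cameras placed the rack about 6 mm apart. I used the rack edges facing away from each camera, where they agree to about 2 mm.
- An automatic edge fit of the plate in the final pictures was unreliable, giving 0.02–0.04 rad of turn. I used the plate-strip measurement instead.
- During the final press the load was mostly on the finger nearer the robot, so I could not confirm contact with both legs by force alone.

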